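Catch the storage box lid and lower it shut

ROBOT

A 6-joint arm with a two-finger parallel gripper is mounted at the origin on the work surface. World frame = base frame: x ahead of the robot, y to its left, z up, the work surface at z = 0. Lengths are in m, angles in rad, forces in N, time in s.
With the tool pointing down it reaches from about 0.375 to 0.975 m from the base axis. Payload 3.8 kg.
Tool frame: the origin (TCP) lies on the centre line of the jaws, within the pads' length; the fingertips stand 14 mm ahead of it and the grasp point (between the pads) lies 5 mm behind it; z points along the fingers, y is the line along which they close (so a half turn about z gives the same grasp; the last joint's range is limited). The gripper opens to 85 mm and grips with 20 to 120 N. Pads are 22 mm wide; open, the fingers measure 114 mm over their backs; the gripper's body (76 mm by 85 mm) begins 54 mm behind the grasp point. The pads swing forward as they close: fully open they stand 13 mm farther back than shut.
Start: joints at [-1.272, 0.264, 1.604, -0, 1.274, -0.037], TCP at [0.222, -0.637, 0.245] pointing down, gripper open.
Joint ranges: [-2.63, 2.63], [-0.94, 2.18], [0.31, 2.57], [-1.31, 4.45], [0, 2.66], [-2.55, 2.55]. Speed limits (rad/s): [2.57, 2.57, 3.14, 3.14, 3.14, 3.14].

INTERFACE

Orientations are given as a rotation vector (axis times angle).
In Python, from workcell import bot, eyes, spot_in gives the robot as it stands.
- The arm moves only by the tool carry_out, never from a script. Its argument "series" is text: rows parted by semicolons, each of 4 numbers parted by spaces: the shift along the world's x, y, z in m, then the turn about the world's z in degrees. In form: tx ty tz roll; .... A call has 1 to 20 rows; each row shifts and turns the commanded pose from where the row before left it; what a row does not reach is not made up. A row lasts 1/8 s, in which the tool goes at most 62.5 mm and 10.7 degrees, less where a joint would pass 70% of its speed; a pose out of reach is approached as far as the arm can. A call is refused whole if a number of a shift passes 0.0625 or a number of a turn 10.7, either way. A call with a gripper value outside its range is refused whole. "jaw" is the gripper command: -1 is shut, 1 is fully open, values between are in proportion, set as the call begins (left out, the last holds). The fingers move at their own pace and stop on an object; "grip_force" is the grip in N (left out, the last holds). Time passes only in rows, so rows that do not move let the fingers close. It gives the time, the measured TCP pose, the force, the opening and the grip force at its end, in the units of the state.
- bot.read_state(): the state, without advancing time (a new reading comes with each control period).
- eyes.read_camera(name): name is "side" or "top" or "wrist"; returns (picture, depth): 384x512x3 uint8, blue, green, red; 384x512 float32, m along the optical axis (not along the pixel's ray), 0 where there is no reading.
- eyes.get_calibration(name): a dict with "K" (3x3 intrinsics, pixels), "position" and "rotation" of the camera in the world; the wrist camera has in their place "T_tool_cam" (4x4, takes a point from camera to tool coordinates, whose origin is the TCP and whose axes are the flange's). Camera axes: x right, y down, z forward; pixel columns grow to the right and rows downward; lengths in m; the calibration is good to about 2 mm. The wrist camera is an equidistant fisheye: a pixel r from the principal point sees the ray r / f radians off the axis. A picture is of the moment at which its call begins: read the wrist's pose just before it. get_calibration takes no time and is no camera call.
- bot.finish_job(): hands the job in; it is judged then, once.
Trained networks look in the newest picture that a camera, given by its name, has taken for a name from the list of things; names that differ only in an ending like _2 or _b are one class to them, and where a whole thing is asked for, a point or a joint stands for the part that bears it (a point fixed in the world has none). Each returns a list of dicts, best first, with "score" (0 to 1); they miss things now and then, are a little off and sometimes report something else, mostly with a low value. They report only what shows in the picture. A call takes as long as a camera call. They do not tell look-alikes from the thing itself.
- spot_in(camera, target): "rect" ([centre column, centre row, width, height] in pixels, round what is visible of it).
The state is a dict: "time": time; "q": joint angles; "joint_vel": joint speeds; "joint_torque": joint torques, N m; "tool_pos": TCP position; "tcp_rot": TCP orientation; "wrist_force": force on the tool from outside, world axes, zero at the start; "torque": the same for the moment, N m; "width": opening from 0.0 (shut) to 1.0 (fully open); "grip_force": force on a finger pad.
Only numpy, scipy, OpenCV 4.12 (cv2) and the standard library are available. Lean on these libraries where they do the work, as an engineer would, in place of code of your own. Each camera call takes 0.05 s, during which the arm holds its last target. There are 200 camera calls.

TASK

The lid of the wooden storage box stands open. Tip it forward from behind, catch it on the outside of your fingers as it falls, and let it down gently by its front tab until it is fully shut, without letting it slam. Do not grip or pinch the lid, do not knock it hard, leave the things around the box alone, and finish with the hand clear of everything.

Things in the scene. Friction and masses are not known exactly. Their poses are not given: they have to be found in the camera images.
- box: Open wooden storage box, 170 (x) x 260 (y) x 110 mm high, walls 8 mm, fixed to the worktop. Origin: centre of its underside. Its x axis points from its front wall to its back wall, where the lid is hinged; z up. Yaw varies up to 0.35 rad. It holds a few low things, all below the rim.
- lid (a joint): Lid angle: 0 shut, 1.57 upright, stop at 1.8 leaning back; starts 1.51 to 1.69. Worn soft-close hinge (friction 0.06 N m, damping 0.24 N m s/rad), lid about 0.35 kg: it stays put within about 0.12 rad of upright; drawn forward below about 1.35 it falls, slowly at first (1.3 to 2 s from 1.28 to 0.5), and if not caught slams at about 1 rad/s.
- lid_tab (a point): Mid front edge of the lid's pull tab, mid-thickness, 200 mm from the hinge line. Lid: board 170 x 260 x 8 mm; tab 110 mm wide, 8 thick, 30 mm beyond the lid's front edge, so when shut it overhangs the box's front by 30 mm, underside 110 mm above the worktop. Axes turn with the lid: x from tab to hinge, y along the hinge, z out of its outer face (up when shut).
- lid_hinge (a point): Middle of the hinge line, on the top of the box's back wall, level with the lid's underside (110 mm above the worktop). The lid's underside lies in the plane through the hinge line. Axes turn with the lid.
- jar_mid (a point): Clear glass jar with brass cap, 72 mm diameter, 125 mm tall, loose, beside the box; bystander. Point: half-way up on its axis.
- bottle_mid (a point): Amber bottle, 66 mm diameter, 170 mm tall, loose, beside the box; bystander. Point: half-way up on its axis.
- cup_mid (a point): White ceramic cup, 72 mm diameter, 75 mm tall, loose, behind the box; bystander. Point: half-way up on its axis.
Mind the look-alikes: they are no part of the job. Of the things that look like the part that bears bottle_mid, the middle-sized one is meant.

How it is judged:
By the outcome, as a careful person would: the job done as asked, in the order asked, and still so for the second after the job is handed in, with the robot touching nothing.
It also fails if it takes over 48 s, if anything falls off the work surface, if the arm or the gripper's body presses on something with over 40 N, if the wrist force passes 120 N, or if a joint passes its speed limit or range.

## Working session

There is one attempt and no reset: what is moved stays moved. The work goes in short steps, Python scripts to look and compute and a tool call to move; the robot and the scene stay as the last step left them, time stands still between calls to the robot, and variables do not carry over. Pictures are saved under pics/ and viewed, at most 10 in all, crops included, and the job is handed in when it is done.

Besides the shell and the picture viewer there is one more tool, called after "Call:" as a command line: name --argument value ..., lists and objects as JSON in quotes. carry_out: Moves the arm, as the interface text tells. Its arguments: {"type":"object","properties":{"series":{"type":"string"},"jaw":{"type":"number"},"grip_force":{"type":"number"}},"required":["series"]}

```bash
mkdir -p pics; ls
cat > h.py <<'E'
import numpy as np, cv2
from workcell import bot, eyes, spot_in
def cloud(name):
    im,d=eyes.read_camera(name); c=eyes.get_calibration(name); K=np.array(c["K"])
    v,u=np.indices(d.shape); P=np.stack([(u-K[0,2])/K[0,0]*d,(v-K[1,2])/K[1,1]*d,d],-1)
    R=np.array(c["rotation"]); 
    if R.shape!=(3,3): R=cv2.Rodrigues(R)[0]
    P=P@R.T+np.array(c["position"]); P[d==0]=np.nan
    return im,P
E
python3 - <<'E'
from h import *
for n in("top","side"):
    im,P=cloud(n); np.save(f"{n}.npy",P); cv2.imwrite(f"pics/{n}0.png",im)
    print(n,eyes.get_calibration(n)["position"])
    for t in("box","lid","jar_mid","bottle_mid","cup_mid"):
        for r in spot_in(n,t):
            u,v=np.int32(r["rect"][:2]); print(t,np.round(r["rect"]),round(r["score"],2),np.round(P[v,u],3))
print(bot.read_state())
E
```

```text
pics
top [ 0.48450592 -0.02685076  1.18720304]
box [259. 207. 113. 102.] 0.59 [ 0.603 -0.078  0.003]
box [344. 233.  36.  27.] 0.31 [ 0.518 -0.284  0.137]
lid [260. 177. 118.  34.] 0.96 [ 0.654 -0.073  0.215]
lid [344. 234.  33.  26.] 0.34 [ 0.515 -0.285  0.131]
jar_mid [166. 198.  33.  30.] 0.58 [0.619 0.166 0.122]
jar_mid [261. 207. 116. 102.] 0.32 [ 0.603 -0.084  0.006]
bottle_mid [344. 235.  38.  27.] 0.96 [ 0.515 -0.286  0.137]
bottle_mid [326. 198.  23.  20.] 0.87 [ 0.616 -0.252  0.087]
bottle_mid [394. 224.  52.  35.] 0.77 [ 0.536 -0.4    0.17 ]
bottle_mid [166. 198.  34.  28.] 0.53 [0.616 0.168 0.124]
cup_mid [256. 158.  17.   6.] 0.56 [ 0.732 -0.068  0.067]
side [ 0.72519187 -0.87863939  0.74404713]
box [241. 181.  96. 135.] 0.58 [0.537 0.062 0.036]
lid [276. 165.  36. 109.] 0.65 [ 0.658 -0.103  0.215]
jar_mid [271. 155.  23.  39.] 0.88 [0.619 0.149 0.084]
bottle_mid [251. 258.  18.  45.] 0.97 [ 0.625 -0.285  0.078]
bottle_mid [200. 294.  51.  97.] 0.74 [ 0.557 -0.451  0.155]
bottle_mid [207. 252.  29.  59.] 0.72 [ 0.533 -0.316  0.117]
cup_mid [274. 154.  22.  42.] 0.75 [ 0.655 -0.156  0.28 ]
cup_mid [292. 210.  30.  40.] 0.63 [ 0.703 -0.042  0.029]
{'time': 0.6, 'q': array([-1.27188883e+00,  2.63891240e-01,  1.60399837e+00, -2.67081329e-05,
        1.27368824e+00, -3.69306911e-02]), 'joint_vel': array([-0.00091073,  0.00033506, -0.00097945,  0.00128187,  0.00130502,
       -0.00060975]), 'joint_torque': array([-5.19272216e-04, -5.14640450e+01, -3.67458057e+01, -1.64315534e-04,
        1.30486849e-03, -2.00082161e-05]), 'tool_pos': array([ 0.2224239 , -0.6373004 ,  0.24528651]), 'tcp_rot': array([ 3.09738536e+00,  5.25066849e-01, -3.67349972e-05]), 'wrist_force': array([-0.43658903, -1.40327024,  0.13532792]), 'torque': array([0.03077781, 0.00065858, 0.0162857 ]), 'grip_force': 0.0, 'width': 0.9970286922221204}
```

Run:
```python
from h import *
a=cv2.imread("pics/top0.png")[100:300,120:440]; b=cv2.imread("pics/side0.png")[100:350,150:350]
a=cv2.resize(a,(480,300)); b=cv2.resize(b,(320,400))
c=np.zeros((400,800,3),np.uint8); c[:300,:480]=a; c[:,480:]=b; cv2.imwrite("pics/c.png",c)
P=np.load("top.npy"); 
# lid face fit, rim points
S=np.load("side.npy")
for nm,Q in(("top",P),("side",S)):
    q=Q.reshape(-1,3)
    m=(q[:,0]>.5)&(q[:,0]<.8)&(abs(q[:,1]+.07)<.17)
    l=q[m&(q[:,2]>.14)]; 
    print(nm,len(l),l.min(0),l.max(0))
    for _ in range(3):
        c=l.mean(0); U,s,V=np.linalg.svd(l-c,full_matrices=False); n=V[2]; l=l[abs((l-c)@n)<.006]
    if n[0]>0:n=-n
    print("n",n,"c",c,"yaw",np.arctan2(n[1],n[0])," lean",np.arcsin(n[2]), len(l))
    r=q[(abs(q[:,2]-.108)<.006)&(q[:,0]<.8)&(q[:,0]>.4)&(abs(q[:,1]+.07)<.2)]
    print("rim",len(r),r.min(0),r.max(0))
    x=cv2.minAreaRect(r[:,:2].astype(np.float32)*1000); print(x)
```

```text
top 2345 [ 0.63337482 -0.19729495  0.14013747] [0.67837619 0.06064145 0.31236162]
n [-0.98741556  0.09296587  0.12793695] c [ 0.65626517 -0.0678802   0.23601958] yaw 3.0477186759205304  lean 0.1282885524800722 2332
rim 1083 [ 0.4639194  -0.26973275  0.10209484] [0.65553692 0.07810725 0.1139719 ]
((555.6256713867188, -101.15115356445312), (344.01763916015625, 171.2256622314453), 84.61762237548828)
side 962 [ 0.63215681 -0.20011435  0.14030726] [0.6784922  0.06219036 0.31105572]
n [-0.9907253   0.10529121  0.0858903 ] c [ 0.6579059  -0.1060646   0.23527506] yaw 3.035713189536817  lean 0.08599625174846087 949
rim 773 [ 0.4617517  -0.26986161  0.10200534] [0.66177345 0.07972165 0.11391865]
((558.6199951171875, -94.78321838378906), (338.1042175292969, 179.5792236328125), 84.873046875)
```

View pics/c.png

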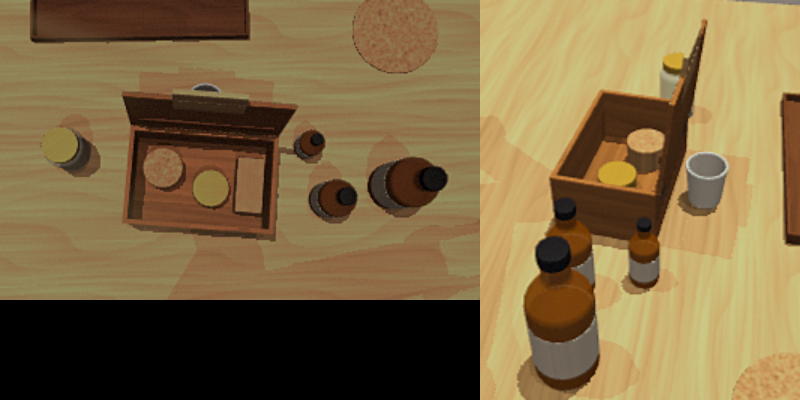

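Run:
```python
from h import *
for nm in("top","side"):
    q=np.load(nm+".npy").reshape(-1,3)
    q=q[(q[:,0]>.42)&(q[:,0]<.8)]
    r=q[(abs(q[:,2]-.108)<.007)&(q[:,1]>-.215)&(q[:,1]<.1)]
    x=cv2.minAreaRect(r[:,:2].astype(np.float32)*1000); print(nm,x, np.percentile(r[:,2],[10,50,90]))
    yaw=-.1
    for yaw in(-.10,):
        R=np.array([[np.cos(yaw),-np.sin(yaw)],[np.sin(yaw),np.cos(yaw)]])
        b=q[:,:2]@R; 
        m=(q[:,1]>-.22)&(q[:,1]<.09)
        f=m&(abs(q[:,2]-.108)<.006)&(b[:,0]<.52); print("front rim bx",np.percentile(b[f,0],[1,5,50,95,99]),"by",np.percentile(b[f,1],[1,99]))
        # front rim yaw
        print("rim slope",np.polyfit(q[f,1],q[f,0],1))
        l=m&(q[:,2]>.13)&(b[:,0]>.55)
        for z in np.arange(.13,.32,.02):
            k=l&(abs(q[:,2]-z)<.01); print(round(z,2),k.sum(),np.round(np.percentile(b[k,0],[5,50,95]),4),np.round(np.percentile(b[k,1],[1,99]),3))
    print(q[l|f].shape)
    c=q[(q[:,0]>.68)&(q[:,2]>.04)&(abs(q[:,1]+.07)<.08)&(q[:,2]<.085)]; print("cup",np.round(c.min(0),3),np.round(c.max(0),3))
```

```text
top ((559.662109375, -59.67613220214844), (260.7095031738281, 171.44334411621094), 84.6287841796875) [0.10704989 0.11011934 0.112862  ]
front rim bx [0.47686593 0.47755469 0.48225665 0.51024867 0.51774707] by [-0.13316488  0.12528475]
rim slope [0.09349566 0.48774247]
0.13 90 [0.6485 0.6495 0.6505] [-0.127  0.124]
0.15 37 [0.6472 0.6502 0.6526] [-0.131  0.126]
0.17 399 [0.647  0.6508 0.6544] [-0.126  0.122]
0.19 233 [0.6533 0.6551 0.6565] [-0.128  0.123]
0.21 245 [0.6558 0.657  0.6586] [-0.129  0.124]
0.23 267 [0.6575 0.659  0.6604] [-0.128  0.124]
0.25 266 [0.6595 0.6609 0.6625] [-0.129  0.124]
0.27 453 [0.6616 0.6635 0.6704] [-0.129  0.124]
0.29 197 [0.6633 0.6652 0.6696] [-0.126  0.12 ]
0.31 248 [0.666  0.6696 0.6743] [-0.056  0.051]
(2825, 3)
cup [ 0.721 -0.097  0.041] [ 0.736 -0.045  0.078]
side ((561.926025390625, -59.1761474609375), (266.67071533203125, 178.82833862304688), 84.63860321044922) [0.10296273 0.10940783 0.11172263]
front rim bx [0.47574958 0.47671237 0.48368342 0.51445031 0.51924086] by [-0.13445834  0.12630512]
rim slope [0.09038826 0.4894936 ]
0.13 43 [0.6517 0.6562 0.6572] [-0.133  0.111]
0.15 91 [0.6534 0.6578 0.6592] [-0.133  0.121]
0.17 96 [0.6491 0.6597 0.6609] [-0.133  0.118]
0.19 95 [0.6573 0.6618 0.6631] [-0.134  0.121]
0.21 100 [0.6582 0.6638 0.6653] [-0.134  0.122]
0.23 99 [0.6609 0.6658 0.6673] [-0.133  0.119]
0.25 108 [0.6624 0.6679 0.6692] [-0.133  0.122]
0.27 182 [0.6638 0.6696 0.6713] [-0.134  0.125]
0.29 81 [0.665  0.6709 0.6727] [-0.104  0.115]
0.31 110 [0.6663 0.6704 0.6739] [-0.058  0.051]
(1379, 3)
cup [ 0.68  -0.108  0.04 ] [ 0.735 -0.035  0.078]
```

Call:
carry_out --series "0 0 0.06 0; 0 0 0.06 0; 0 0 0.055 0; 0.04 0.03 0 -5; 0.05 0.03 0 -5; 0.05 0.03 0 -5; 0.05 0.03 0 -5; 0.05 0.03 0 -5.7; 0.05 0.03 0 0; 0.05 0.03 0 0; 0.05 0.03 0 0" --jaw -1

```text
time: 1.98
tool_pos: [0.6139, -0.3962, 0.4205]
tcp_rot: [3.136, -0.177, 0.0]
wrist_force: [-0.0, -0.4, 0.3]
width: 0.004
grip_force: 0.0
```

Call:
carry_out --series "0.03 0.045 0 1.1; 0.03 0.055 0 0; 0.034 0.055 0 0; 0 0.055 0 0; 0 0.055 0 0; 0 0.0565 0 0; 0 0 -0.03 0; 0 0 -0.05 0; 0 0 -0.04 0; 0 0 -0.0165 0; 0 0 0 0"

```text
time: 3.35
tool_pos: [0.7047, -0.0778, 0.2826]
tcp_rot: [-3.138, 0.147, 0.004]
wrist_force: [-0.0, -0.4, -0.2]
width: 0.005
grip_force: 0.0
```

```bash
cat > m.py <<'E'
from h import *
H=np.array([.6434,-.0686]); e=np.array([.9956,-.0939])
def meas(tag):
    s=bot.read_state(); print(s["time"],np.round(s["tool_pos"],4),np.round(s["wrist_force"],1),np.round(s["torque"],2))
    for n in("top","side"):
        im,P=cloud(n); np.save(f"{n}_{tag}.npy",P); cv2.imwrite(f"pics/{n}_{tag}.png",im)
        q=P.reshape(-1,3); b=(q[:,:2]-H)@e; y=(q[:,:2]-H)@np.array([-e[1],e[0]])
        for lo,hi in((-.12,-.06),(.06,.12)):
            k=(y>lo)&(y<hi)&(q[:,2]>.14)&(q[:,2]<.275)&(b<.05)&(b>-.19)
            if k.sum()>30: 
                th=np.arctan2(q[k,2]-.11,-b[k]); print(n,lo,k.sum(),"theta pct",np.round(np.percentile(th,[5,25,50,75,95]),3), "fit",np.round(np.polyfit(q[k,2],b[k],1),3))
    return s
E
python3 - <<'E'
from m import *
meas("a")
a=cv2.imread("pics/side_a.png")[60:260,180:380]; cv2.imwrite("pics/ca.png",cv2.resize(a,(600,600)))
E
```

```text
3.35 [ 0.7047 -0.0778  0.2826] [-0.  -0.4 -0.2] [-0.04  0.    0.01]
top -0.12 163 theta pct [1.582 1.655 1.669 1.673 1.68 ] fit [ 0.13  -0.018]
top 0.06 173 theta pct [1.6   1.665 1.67  1.672 1.677] fit [ 0.119 -0.016]
side -0.12 156 theta pct [1.685 1.719 1.736 1.772 1.846] fit [ 0.116 -0.008]
side 0.06 92 theta pct [1.714 1.721 1.736 1.768 1.834] fit [ 0.1   -0.004]
```

View pics/ca.png

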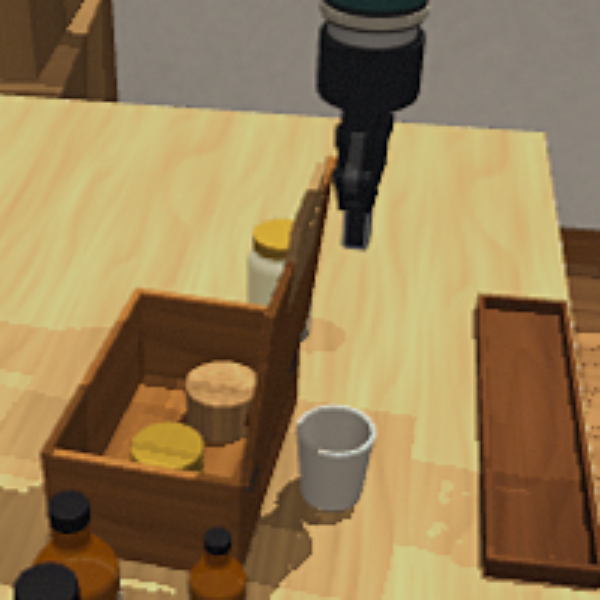

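Call:
carry_out --series "-0.012 0.001 0 0; -0.007 0.001 0 0; -0.005 0.0005 0 0; -0.006 0.0005 0 0; -0.006 0.0005 0 0; -0.006 0.0005 0 0; -0.006 0.0005 0 0; -0.006 0.0005 0 0; -0.006 0.0005 0 0; -0.006 0.0005 0 0; 0 0 0 0"

```text
time: 4.82
tool_pos: [0.6383, -0.0717, 0.2832]
tcp_rot: [-3.138, 0.147, 0.003]
wrist_force: [0.3, -0.6, 0.5]
width: -0.002
grip_force: 0.0
```

Run:
```python
from m import *
meas("b")
a=cv2.imread("pics/side_b.png")[60:260,180:380]; cv2.imwrite("pics/cb.png",cv2.resize(a,(600,600)))
```

```text
4.825 [ 0.6383 -0.0717  0.2832] [ 0.3 -0.6  0.5] [0.   0.01 0.01]
side -0.12 400 theta pct [1.466 1.476 1.493 1.528 1.615] fit [-0.148  0.023]
side 0.06 175 theta pct [1.479 1.493 1.514 1.553 1.623] fit [-0.148  0.023]
```

View pics/cb.png

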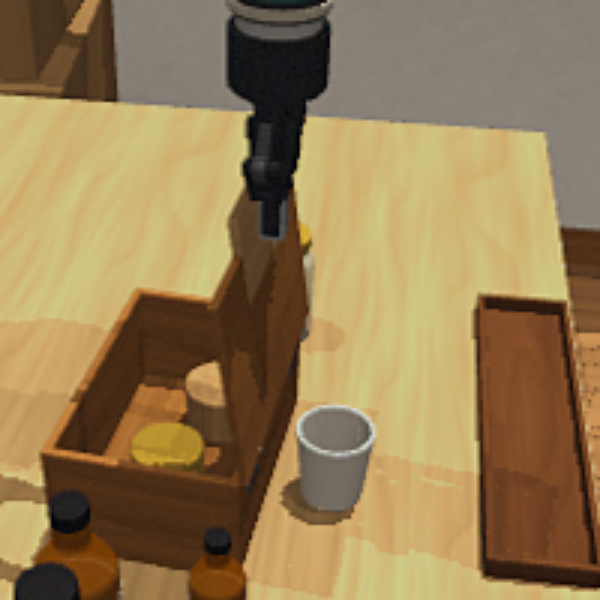

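Call:
carry_out --series "-0.0055 0.0005 0 0; -0.0055 0.0005 0 0; -0.0055 0.0005 0 0; -0.0055 0.0005 0 0; 0 0 0.045 0; -0.015 0.0015 0.02 0; -0.045 0.004 0 0; -0.05 0.005 0 0; -0.018 0.0015 -0.05 0; 0 0 -0.056 0"

```text
time: 6.18
tool_pos: [0.4881, -0.0577, 0.2436]
tcp_rot: [3.137, -0.147, 0.008]
wrist_force: [0.1, 0.3, -1.1]
width: -0.0
grip_force: 0.0
```

Run:
```python
from m import *
s=bot.read_state(); print(s["time"],s["tool_pos"],s["wrist_force"])
im,P=cloud("side"); cv2.imwrite("pics/side_c.png",im); np.save("side_c.npy",P)
q=P.reshape(-1,3); b=-(q[:,:2]-H)@e; y=(q[:,:2]-H)@np.array([-e[1],e[0]])
for lo,hi in((-.125,-.07),(.07,.125)):
    k=(y>lo)&(y<hi)&(q[:,2]>.13)&(b>-.02)&(b<.18); th=np.arctan2(q[k,2]-.11,b[k]); r=np.hypot(q[k,2]-.11,b[k]); kk=r>.09
    print(k.sum(),np.percentile(th[kk],[10,50,90]),np.polyfit(b[k],q[k,2],1))
cv2.imwrite("pics/cc.png",cv2.resize(im[60:260,180:380],(600,600)))
```

```text
6.175 [ 0.48812883 -0.05768286  0.24359729] [ 0.06906772  0.29456451 -1.05348559]
731 [1.24285369 1.30154721 1.32389037] [2.7887915  0.13884235]
394 [1.29025933 1.30593272 1.32516034] [2.96644144 0.13409621]
```

View pics/cc.png

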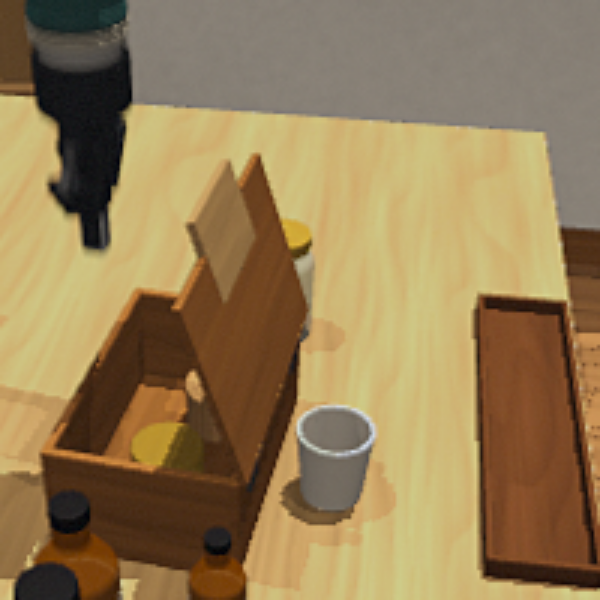

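Call:
carry_out --series "0 0 0 0; 0 0 0 0; 0 0 0 0; 0 0 0 0"

```text
time: 6.72
tool_pos: [0.4904, -0.058, 0.2446]
tcp_rot: [3.138, -0.147, 0.005]
wrist_force: [-1.2, -0.6, -0.5]
width: 0.004
grip_force: 0.0
```

```bash
cat > g.py <<'E'
from m import *
def th(tag):
    s=bot.read_state(); p=s["tool_pos"]; print(s["time"],np.round(p,4),"d_tcp",round(float(-(p[:2]-H)@e),4),"F.e",round(float(s["wrist_force"][:2]@e),2),s["wrist_force"].round(1))
    im,P=cloud("side"); cv2.imwrite(f"pics/side_{tag}.png",im)
    q=P.reshape(-1,3); b=-(q[:,:2]-H)@e; y=(q[:,:2]-H)@np.array([-e[1],e[0]])
    for lo,hi in((-.12,-.06),(.06,.12)):
        k=(y>lo)&(y<hi)&(q[:,2]>.12)&(b>.01)&(b<.165)
        if k.sum()<40: print(lo,k.sum()); continue
        X=np.c_[b[k],q[k,2]]; 
        for _ in range(4):
            c=X.mean(0); V=np.linalg.svd(X-c,full_matrices=False)[2]; X=X[abs((X-c)@V[1])<.004]
        print(lo,len(X),"theta",abs(np.arctan(V[0,1]/V[0,0])))
    return im
E
python3 -c "
from g import *
th('d')"
```

```text
6.725 [ 0.4904 -0.058   0.2446] d_tcp 0.1533 F.e -1.13 [-1.2 -0.6 -0.5]
-0.12 317 theta 1.2629012649885965
0.06 366 theta 1.2094536726749152
```

Call:
carry_out --series "0 0 0 0; 0 0 0 0"

```text
time: 7.02
tool_pos: [0.4892, -0.0578, 0.2428]
tcp_rot: [-3.138, 0.147, 0.0]
wrist_force: [-0.4, -1.0, 1.0]
width: -0.005
grip_force: 0.0
```

```bash
python3 -c "
from g import *
im=th('e')
cv2.imwrite('pics/ce.png',np.hstack([cv2.resize(cv2.imread('pics/side_d.png')[60:260,180:330],(400,533)),cv2.resize(im[60:260,180:330],(400,533))]))"
```

```text
7.025 [ 0.4892 -0.0578  0.2428] d_tcp 0.1545 F.e -0.33 [-0.4 -1.   1. ]
-0.12 393 theta 1.2739141660650979
0.06 401 theta 1.1751436070519266
```

View pics/ce.png

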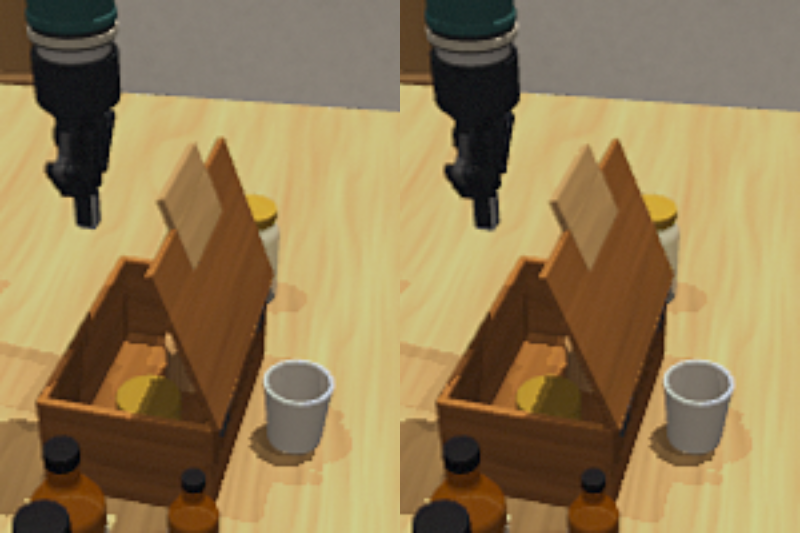

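```bash
cat >> g.py <<'E'
def th(tag):
    s=bot.read_state(); p=s["tool_pos"]; print(s["time"],np.round(p,4),"d_tcp",round(float(-(p[:2]-H)@e),4),"F.e",round(float(s["wrist_force"][:2]@e),2),s["wrist_force"].round(1))
    im,P=cloud("side"); cv2.imwrite(f"pics/side_{tag}.png",im); ana(P); return im
def ana(P):
    q=P.reshape(-1,3); b=-(q[:,:2]-H)@e; y=(q[:,:2]-H)@np.array([-e[1],e[0]]); r=np.hypot(b,q[:,2]-.11)
    k=(abs(y)<.12)&(r>.09)&(r<.168)&(q[:,2]>.112)&(b>-.05)
    t=np.arctan2(q[k,2]-.11,b[k])-.008/r[k]; print(k.sum(),"theta",np.percentile(t,[10,30,50,70,90]).round(3))
E
python3 -c "
from g import *
ana(np.load('side_c.npy'));th('f')"
```

```text
1106 theta [1.24  1.245 1.248 1.251 1.255]
7.075 [ 0.4892 -0.0578  0.2427] d_tcp 0.1546 F.e 0.6 [0.6 0.3 0.4]
1231 theta [1.156 1.161 1.164 1.167 1.172]
```

Call:
carry_out --series "0 0 0 0"

```text
time: 7.25
tool_pos: [0.4892, -0.0578, 0.2427]
tcp_rot: [-3.138, 0.147, 0.0]
wrist_force: [0.4, -0.1, 0.1]
width: -0.005
grip_force: 0.0
```

```bash
python3 -c "
from g import *
th('g')"
```

```text
7.25 [ 0.4892 -0.0578  0.2427] d_tcp 0.1546 F.e 0.41 [ 0.4 -0.1  0.1]
1269 theta [1.128 1.133 1.136 1.139 1.143]
```

Call:
carry_out --series "0 0 0 0; 0 0 0 0; 0 0 0 0; 0 0 0 0; 0 0 0 0; 0 0 0 0"

```text
time: 8.05
tool_pos: [0.4892, -0.0577, 0.2428]
tcp_rot: [-3.138, 0.147, 0.0]
wrist_force: [0.2, 0.1, -0.4]
width: 0.005
grip_force: 0.0
```

```bash
python3 -c "
from g import *
th('h')"
```

```text
8.05 [ 0.4892 -0.0577  0.2428] d_tcp 0.1546 F.e 0.2 [ 0.2  0.1 -0.4]
1533 theta [0.911 0.918 0.922 0.925 0.931]
```

Call:
carry_out --series "0 0 0 0; -0.002 0 -0.002 0; -0.003 0.0005 -0.003 0; -0.003 0.0005 -0.003 0; -0.003 0 -0.003 0; -0.003 0.0005 -0.003 0; -0.002 0 -0.003 0; -0.002 0 -0.003 0; 0 0 0 0; 0 0 0 0"

```text
time: 9.35
tool_pos: [0.4707, -0.056, 0.2226]
tcp_rot: [-3.138, 0.147, 0.002]
wrist_force: [-4.0, 2.2, 0.8]
width: 0.004
grip_force: 2.0
```

```bash
python3 -c "
from g import *
im=th('i')
cv2.imwrite('pics/ci.png',cv2.resize(im[60:260,180:330],(600,600)))"
```

```text
9.35 [ 0.4707 -0.056   0.2226] d_tcp 0.1731 F.e -4.22 [-4.   2.2  0.8]
1715 theta [0.617 0.623 0.628 0.632 0.638]
```

View pics/ci.png

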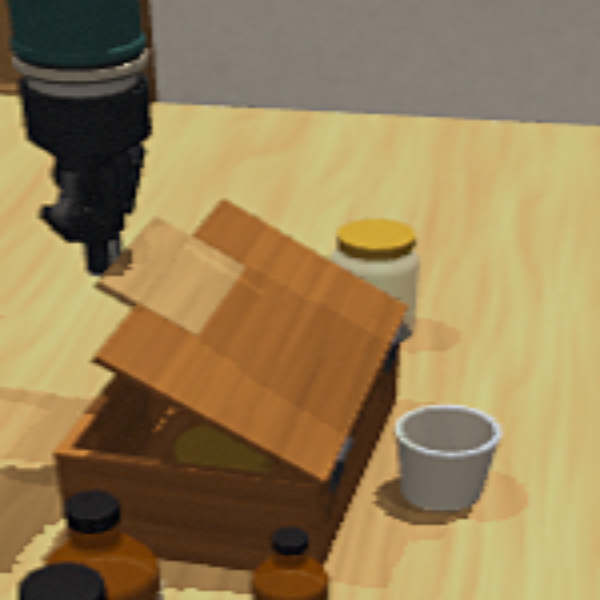

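Call:
carry_out --series "-0.0034 0.0003 -0.0055 0; -0.0034 0.0003 -0.0055 0; -0.0034 0.0003 -0.0055 0; -0.0034 0.0003 -0.0055 0; -0.0029 0.0003 -0.0063 0; -0.0029 0.0003 -0.0063 0; -0.0029 0.0003 -0.0063 0; -0.0018 0.0002 -0.005 0; -0.0018 0.0002 -0.005 0; -0.0018 0.0001 -0.005 0; -0.0016 0.0001 -0.005 0; 0 0 0 0"

```text
time: 10.9
tool_pos: [0.4406, -0.0532, 0.1608]
tcp_rot: [-3.137, 0.147, 0.005]
wrist_force: [-5.6, 2.5, 0.3]
width: 0.0
grip_force: 2.7
```

```bash
python3 -c "
from g import *
im=th('j')"
```

```text
10.9 [ 0.4406 -0.0532  0.1608] d_tcp 0.2034 F.e -5.81 [-5.6  2.5  0.3]
1707 theta [0.272 0.28  0.284 0.289 0.296]
```

Call:
carry_out --series "-0.0018 0.0002 -0.0065 0; -0.0011 0.0001 -0.005 0; -0.0011 0.0001 -0.005 0; -0.0009 0.0001 -0.005 0; -0.0008 0.0001 -0.005 0; -0.0006 0.0001 -0.005 0; -0.0005 0 -0.005 0; 0 0 0 0"

```text
time: 11.95
tool_pos: [0.4335, -0.0525, 0.1242]
tcp_rot: [-3.138, 0.147, 0.006]
wrist_force: [-5.2, 2.2, -1.8]
width: -0.003
grip_force: 2.9
```

```bash
python3 -c "
from g import *
im=th('k')"
```

```text
11.95 [ 0.4335 -0.0525  0.1242] d_tcp 0.2105 F.e -5.43 [-5.2  2.2 -1.8]
1612 theta [0.086 0.094 0.099 0.104 0.111]
```

Call:
carry_out --series "-0.0002 0 -0.002 0; -0.0002 0 -0.002 0; -0.0001 0 -0.002 0; -0.0001 0 -0.002 0; -0.0001 0 -0.002 0; -0.0001 0 -0.002 0; -0.0001 0 -0.002 0; 0 0 0 0"

```text
time: 13.0
tool_pos: [0.4326, -0.0524, 0.1104]
tcp_rot: [-3.137, 0.147, 0.006]
wrist_force: [-5.2, 2.8, -1.8]
width: -0.001
grip_force: 2.9
```

```bash
python3 -c "
from g import *
im=th('l')"
```

```text
13.0 [ 0.4326 -0.0524  0.1104] d_tcp 0.2114 F.e -5.41 [-5.2  2.8 -1.8]
1565 theta [0.019 0.027 0.031 0.036 0.044]
```

Call:
carry_out --series "-0.0001 0 -0.0015 0; 0 0 -0.0015 0; -0.0001 0 -0.0015 0; 0 0 -0.001 0; -0.0001 0 -0.001 0; 0 0 -0.0005 0; 0 0 0 0"

```text
time: 13.92
tool_pos: [0.4324, -0.0527, 0.1044]
tcp_rot: [-3.138, 0.147, 0.006]
wrist_force: [-9.8, 2.3, 5.5]
width: -0.004
grip_force: 4.6
```

```bash
python3 -c "
from g import *
im=th('m')
cv2.imwrite('pics/cm.png',cv2.resize(im[110:260,180:330],(600,600)))"
```

```text
13.925 [ 0.4324 -0.0527  0.1044] d_tcp 0.2116 F.e -9.96 [-9.8  2.3  5.5]
1557 theta [-0.006  0.001  0.006  0.01   0.018]
```

View pics/cm.png

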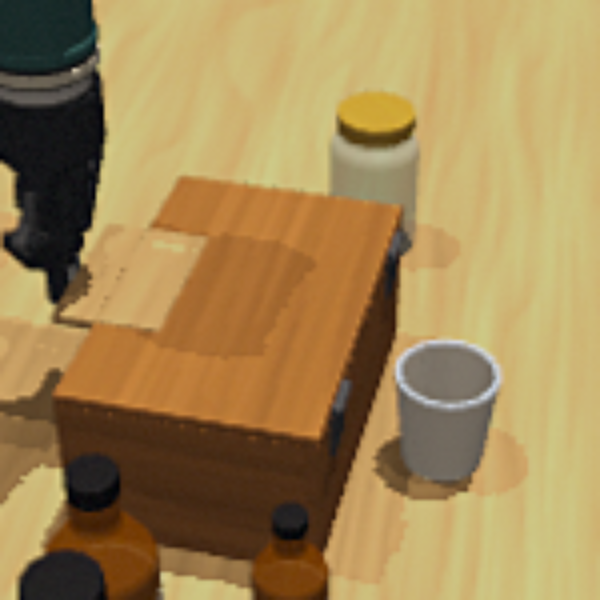

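Call:
carry_out --series "-0.0005 0 0 0; -0.001 0.0001 0 0; -0.003 0.0003 0 0; -0.008 0.001 0 0; -0.015 0.0015 0 0; -0.015 0.0015 0 0; 0 0 0.03 0; 0 0 0.05 0; 0 0 0.05 0; 0 0 0.03 0; 0 0 0 0; 0 0 0 0"

```text
time: 15.48
tool_pos: [0.3903, -0.0483, 0.2632]
tcp_rot: [-3.138, 0.147, 0.002]
wrist_force: [-0.2, 0.8, 0.3]
width: 0.001
grip_force: 0.0
```

```bash
python3 -c "
from g import *
im=th('n')
_,P=cloud('top')
for t in('jar_mid','bottle_mid','cup_mid'):
    for r in spot_in('top',t)[:3]: u,v=np.int32(r['rect'][:2]); print(t,np.round(r['rect']),P[v,u].round(3))
cv2.imwrite('pics/cn.png',cv2.resize(im[60:360,150:350],(400,600)))"
```

```text
15.475 [ 0.3903 -0.0483  0.2632] d_tcp 0.2539 F.e -0.24 [-0.2  0.8  0.3]
1543 theta [-0.006  0.001  0.006  0.01   0.018]
jar_mid [164. 200.  38.  30.] [0.614 0.17  0.124]
bottle_mid [393. 223.  50.  34.] [ 0.539 -0.399  0.167]
bottle_mid [343. 233.  37.  29.] [ 0.518 -0.284  0.134]
bottle_mid [325. 198.  25.  18.] [ 0.616 -0.252  0.088]
cup_mid [254. 169.  29.  28.] [ 0.714 -0.066  0.004]
```

View pics/cn.png

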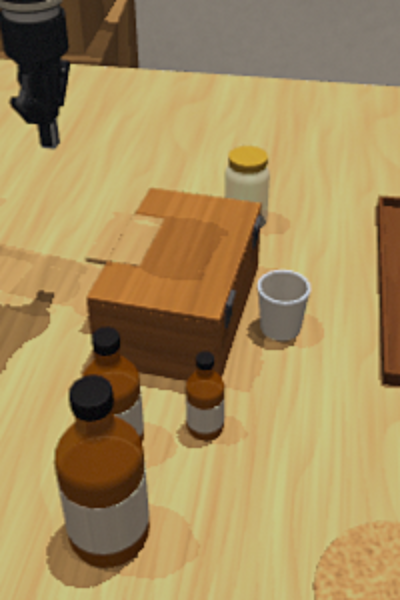

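The picture shows the lid shut flush, the hand clear of it (fingertip at about (50,145)), and the jar, bottles and cup where they were.

```bash
python3 -c "
from h import *
print(bot.finish_job())"
```

```text
the job is handed in; nothing more can be done
None
```

I tipped the lid forward from behind, caught it on the outside of the closed fingers, and let it down by its tab until fully shut without a slam. The hand is clear, the things around the box did not move, and I handed the job in at about 15.6 s; no verdict came back.

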